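# Stack the specimen cases

### The arm

A 7-joint arm with a two-finger parallel gripper is mounted at the origin on the work surface; the furniture and walls round the work are solid. World frame = base frame: x ahead of the robot, y to its left, z up, the work surface at z = 0. Lengths are in m, angles in degrees, forces in N, time in s.
With the tool pointing down it reaches from about 0.425 to 0.925 m from the base axis. Payload 6.8 kg.
Tool frame: the origin (TCP) lies midway between the tips of the shut fingers; the grasp point (between the pads) lies behind it (manip.hold_point_z is the z of the grasp point in the tool frame, in m); z points along the fingers, y is the line along which they close (so a half turn about z gives the same grasp; the last joint's range is limited). The gripper opens to 88 mm and grips with 3 to 60 N. Pads are 20 mm wide; open, the fingers measure 115 mm over their backs; the gripper's body (75 mm by 178 mm) begins 61 mm behind the grasp point.
Start: joints at [-77.24, 27.33, 1.283, 89.118, -0.659, 63.558, -4.761], TCP at [0.219, 0.638, 0.223] pointing down, gripper open.
Joint ranges: [-169.35, 169.35], [-19.33, 120.38], [-80.79, 83.38], [13.8, 139.57], [-78.32, 258.32], [9.67, 109.79], [-169.56, 169.56]. Speed limits (degrees/s): [136.94, 136.94, 180, 180, 180, 180, 180].

### API

Orientations are given as [roll, pitch, yaw] about the fixed x, y, z axes, in that order (R = Rz(yaw) Ry(pitch) Rx(roll)).
In Python, from plant import manip gives the robot as it stands. The module is installed in compiled form; this text tells all that it offers.
- The arm moves only by the tool move_arm, never from a script. Its argument "targets" is a list that holds one entry, the list of rows, each a list of 7 numbers: the shift along the tool's x, y, z as a fraction of full scale, then the turn, a rotation vector about the tool's x, y, z as a fraction of full scale, then the gripper's target within -1 to 1 (fully open at 1, half-way at 0, shut at -1). A call has 1 to 10 rows; each row is the pose to reach, as a shift and turn from the pose commanded when the call began, along the tool's axes at that moment; what a row does not reach only later rows make up. Full scale, the value 1, is 0.3 m for a shift and pi/2 rad for a turn. A row lasts 1/8 s, in which the tool goes at most 62.5 mm and 10.7 degrees, less where a joint would pass 70% of its speed; a pose out of reach is approached as far as the arm can. A call with a number of a shift or a turn outside -1 to 1 is refused whole. A call with a gripper value outside its range is refused whole. The fingers move at their own pace and stop on an object; "force" is the grip in N (left out, the last holds). Time passes only in rows, so rows that repeat a pose let the fingers close. It gives the time, the measured TCP pose, the force, the opening and the grip force at its end, in the units of the state.
- manip.get_state(): the state, without advancing time (a new reading comes with each control period).
- manip.grab_frame(name): name is "side" or "top" or "wrist"; returns (picture, depth): 400x640x3 uint8, red, green, blue; 400x640 float32, m along the optical axis (not along the pixel's ray), 0 where there is no reading.
- manip.camera_model(name): a dict with "vertical_fov" (degrees; the focal length in pixels is half the picture's height over the tangent of half this angle, whatever the lens; pixels are square), "cx", "cy" (the principal point, pixels), "origin" and "attitude" of the camera in the world. Camera axes: x right, y down, z forward; pixel columns grow to the right and rows downward; lengths in m; the calibration is good to about 2 mm. A picture is of the moment at which its call begins: read the wrist's pose just before it. camera_model takes no time and is no camera call; for the wrist camera it gives the pose at the moment of the call.
- manip.sign_off(): hands the job in; it is judged then, once.
The state is a dict: "clock": time; "joint_positions": joint angles; "qvel": joint speeds; "joint_efforts": joint torques, N m; "eef_pos": TCP position; "ee_rot": TCP orientation; "force": force on the tool from outside, world axes, zero at the start; "wrist_torque": the same for the moment, N m; "opening": opening from 0.0 (shut) to 1.0 (fully open); "finger_force": force on a finger pad.
Only numpy, scipy, OpenCV 4.12 (cv2) and the standard library are available. Lean on these libraries where they do the work, as an engineer would, in place of code of your own. Each camera call takes 0.05 s, during which the arm holds its last target. There are 200 camera calls.

### The job

Stack the three lidded specimen cases where the white-lidded one stands: first set the blue-lidded case on it, then take the orange-lidded case from its sloping stand and set it level on top of the blue one, each pressed home so that the recesses in its base drop fully over the lid lugs below. Set them down gently, never letting one drop, and keep every case lid up, because the fossils inside are fragile; leave the white-lidded case standing where it is (a slight nudge is fine) and do not disturb the other things on the table.

Things in the scene. Friction and masses are not known exactly. Their poses are not given: they have to be found in the camera images.
- grey_case_centre (a point): Middle (23 mm above the underside) of the loose white-lidded case, 0.8 kg, flat on the table, foot of the stack. Case 130 (x) x 60 (y) x 46 mm (z up through the lid) plus two round lugs on the lid, on its long middle line 42 mm either side of the middle: 8 mm high, 24 mm across, tapering to 16 at the top. Rigid, lid fixed, x within 16 degrees of the robot's x.
- blue_case_centre (a point): Middle of the loose blue-lidded case, 0.35 kg, size, axes and lugs as the white-lidded one, also flat on the table. Every case has two square recesses in its base, 29 mm wide, 9 mm deep, 42 mm either side of the middle: it fits either way round on another's lugs, with 2.5 mm play each way; a locked stack grows 46 mm a case. Grip across the flat 60 mm width.
- orange_case_centre (a point): Middle of the loose orange-lidded case, 0.35 kg, size, axes, lugs and recesses as the blue-lidded one. It lies on the sloping stand, its long side (x) running up the slope away from the robot, so its z leans 29 degrees from vertical toward the robot.
- stand: Fixed aluminium stand, 130 (x) x 54 (y) x 85 mm high; origin: middle of its foot on the table. Its rest slopes up by 0.50 rad (29 degrees) along its +x, away from the robot, middle 52 mm above the table; a lip 12 mm high at the low near end stops the case. The case overhangs it by 3 mm at both sides; nothing stands beside it.
- tape_roll: Bystander: beige roll of tape lying flat, 84 mm across, 19 mm high; origin at the middle of its underside. Behind the work.
- talus: Bystander: brown fossil ankle bone, 47x61x26 mm, origin at its underside. Behind the work.
- lump: Bystander: brown lump of rock, 57x70x40 mm, origin at its underside. Behind the work.
- putty_tin: Bystander: white tin with a red lid, 62 mm across, 26 mm high, origin at its underside. Among the cases.
- vertebra: Bystander: brown fossil vertebra, 50x53x27 mm, origin at its underside. Among the cases.

How it is judged:
By the outcome, as a careful person would: the job done as asked, in the order asked, and still so for the second after the job is handed in, with the robot touching nothing.
It also fails if it takes over 61 s, if anything falls off the work surface, if the arm or the gripper's body presses on something with over 40 N, if the wrist force passes 120 N, or if a joint passes its speed limit or range.

## Working session

There is one attempt and no reset: what is moved stays moved. The work goes in short steps, Python scripts to look and compute and a tool call to move; the robot and the scene stay as the last step left them, time stands still between calls to the robot, and variables do not carry over. Pictures are saved under pics/ and viewed, at most 10 in all, crops included, and the job is handed in when it is done.

Besides the shell and the picture viewer there is one more tool, called after "Request:" by a JSON object that holds its "op" and its "data". move_arm: Moves the arm, as the interface text tells. Shift numbers are shares of 0.3 m and turn numbers shares of pi/2 rad, none past 1 either way. Its arguments: {"type":"object","properties":{"targets":{"type":"array"},"force":{"type":"number"}},"required":["targets"]}

```bash
mkdir -p pics; cat > h.py <<'E'
import numpy as np, cv2
from plant import manip
from scipy.spatial.transform import Rotation as R
def cam(n):
    c=manip.camera_model(n); return c
def att(c):
    a=np.array(c["attitude"],float)
    return a if a.shape==(3,3) else R.from_euler('xyz',a,degrees=True).as_matrix()
def cloud(c,d):
    f=200/np.tan(np.radians(c["vertical_fov"]/2))
    v,u=np.mgrid[0:400,0:640]
    P=np.stack([(u-c["cx"])/f*d,(v-c["cy"])/f*d,d],-1)
    return P@att(c).T+np.array(c["origin"])
def grab(n,save=None):
    c=cam(n); p,d=manip.grab_frame(n)
    if save: cv2.imwrite('pics/'+save,cv2.cvtColor(p,cv2.COLOR_RGB2BGR))
    return c,p,d
E
python3 - <<'E'
from h import *
print(manip.get_state(), manip.hold_point_z)
for n in("top","side"):
    c,p,d=grab(n,n+'0.png'); print(n,c); np.savez(n+'0.npz',p=p,d=d)
a=cv2.imread('pics/top0.png');b=cv2.imread('pics/side0.png')
print((d>0).mean())
E
```

```text
{'clock': 0.0, 'joint_positions': array([-77.2400596 ,  27.37519621,   1.28032322,  89.17699904,
        -0.65800141,  63.55829209,  -4.76173952]), 'qvel': array([-0.02478832,  0.01317411,  0.06906334, -0.02718935, -0.06757349,
       -0.03141255,  0.05341954]), 'joint_efforts': array([ 5.86181195e-04, -5.82857716e+01,  1.53485890e+00, -2.72624642e+01,
       -5.43444674e-02,  1.68582582e-02,  1.51417689e-04]), 'eef_pos': array([0.2190701 , 0.63783009, 0.22169854]), 'ee_rot': array([-1.79897224e+02,  8.59956500e-03,  1.61047272e+02]), 'force': array([ 0.76957138,  1.0331567 , -0.7632563 ]), 'wrist_torque': array([ 0.00749596, -0.0302605 ,  0.00273962]), 'finger_force': 0.0, 'opening': 0.9978541971828874} -0.0187
top {'vertical_fov': 49.49492556972561, 'cx': 316.4586817978986, 'cy': 202.35473519836415, 'origin': array([0.50823849, 0.00888334, 1.1029841 ]), 'attitude': array([-177.15461532,   -1.3885909 ,  -88.62006547])}
side {'vertical_fov': 55.6445542084909, 'cx': 318.5655511559523, 'cy': 196.06888502851407, 'origin': array([0.37233615, 0.77216305, 0.38930144]), 'attitude': array([-111.37447259,    0.85171648, -164.53260902])}
0.99604296875
```

View pics/top0.png

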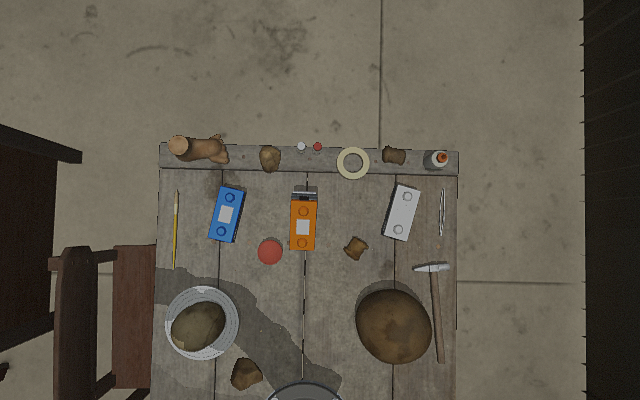

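View pics/side0.png

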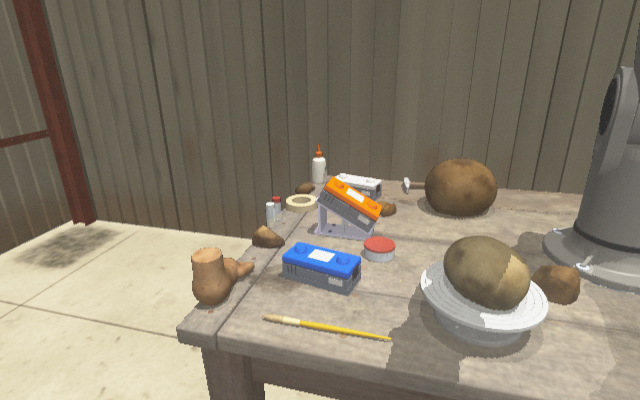

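The top view (image up = +x, right = −y) shows blue at (227,213), orange on its stand at (303,226), white at (401,212), the red tin at (270,251) and the vertebra at (356,248). The side view confirms that the orange case leans toward the robot on the stand.

```bash
cat >> h.py <<'E'
def rect(P):
    r=cv2.minAreaRect((P[:,:2]*1000).astype(np.float32)); b=cv2.boxPoints(r)
    e=[b[1]-b[0],b[2]-b[1]]; l=max(e,key=np.linalg.norm)
    a=np.degrees(np.arctan2(l[1],l[0])); a=(a+90)%180-90
    return np.round(r[0],1),np.round(sorted(np.linalg.norm(x) for x in e),1),round(float(a),2)
E
python3 - <<'E'
from h import *
z=np.load('top0.npz');p,d=z['p'],z['d'];c=cam('top');W=cloud(c,d)
hsv=cv2.cvtColor(p,cv2.COLOR_RGB2HSV)
def near(u,v,r=45):
    m=np.zeros((400,640),bool);m[v-r:v+r,u-r:u+r]=1;return m
Z=W[...,2]
print('table z',[round(float(np.median(Z[y-3:y+3,x-3:x+3])),4) for x,y in((260,200),(340,200),(350,270),(190,225),(420,240))])
for n,u,v in(('blue',227,213),('white',401,212)):
    m=near(u,v)&(Z>.035)&(Z<.07); l=m&(Z>.0492)
    P=W[m&(Z<.049)];print(n,m.sum(),rect(W[m]),'zmed',np.median(P[:,2]))
    k,_,s,ce=cv2.connectedComponentsWithStats(l.astype(np.uint8))
    for i in range(1,k):
        if s[i,4]>15: print(s[i],W[_==i].mean(0))
m=near(303,222,40)&(hsv[...,0]<20)&(hsv[...,1]>150)&(Z>.03)
P=W[m];print(m.sum(),P.min(0),P.max(0))
# plane fit
A=np.c_[P[:,:2],np.ones(len(P))];w=np.ones(len(P),bool)
for _ in range(8):
    q=np.linalg.lstsq(A[w],P[w,2],rcond=None)[0];r=P[:,2]-A@q;w=abs(r)<.002
print('plane',q,w.sum(),np.degrees(np.arctan(np.hypot(*q[:2]))))
Q=P[w];print('orange lid xy',rect(Q),Q.mean(0))
l=np.zeros((400,640),np.uint8);l[m]=(r>.004);k,L,s,_=cv2.connectedComponentsWithStats(l)
for i in range(1,k):
    if s[i,4]>15: print(s[i],W[L==i].mean(0))
# others' top heights
for n,u,v in(('tin',270,251),('vert',356,248)):
    t=near(u,v,22)&(Z>.012)
    print(n,W[t].min(0),W[t].max(0))
E
```

```text
table z [0.0002, 0.0004, -0.0005, -0.0006, -0.0013]
blue 1352 (array([527.4, 204.6]), array([ 60.6, 133.3], dtype=float32), -12.38) zmed 0.04569097991865223
[224 193  11   9  68] [0.56826261 0.19538481 0.05298447]
[216 226  10  10  71] [0.48656109 0.21316312 0.05316686]
white 1353 (array([ 574.7, -241.5]), array([ 81.2, 209.1], dtype=float32), -25.99) zmed 0.045331845864008624
[432 167  11   2  18] [ 0.65312499 -0.30608827  0.06109724]
[402 192  11   9  65] [ 0.58173482 -0.23565184  0.05266563]
[394 225   9   9  63] [ 0.50087996 -0.21477652  0.05270587]
1061 [ 0.41762658 -0.01346147  0.03097973] [0.56425291 0.10202726 1.1029841 ]
plane [ 0.54225518 -0.02380827 -0.17927771] 623 28.492118010852295
orange lid xy (array([503.1,  17.1]), array([ 58.6, 113.6], dtype=float32), -0.82) [0.50640618 0.01756871 0.09478015]
[298 207  11   9  69] [0.53704759 0.01601827 0.11946308]
[297 239  10   9  60] [0.46529321 0.01754378 0.11322774]
tin [0.40725963 0.00888334 0.01675035] [0.50823849 0.12781444 1.1029841 ]
vert [ 0.42126736 -0.14580252  0.0123092 ] [0.50823849 0.00888334 1.1029841 ]
```

```bash
cat >> h.py <<'E'
def go(pos,rpy,frm=None):
    s=manip.get_state(); p0,r0=(s['eef_pos'],s['ee_rot']) if frm is None else frm
    A=R.from_euler('xyz',r0,degrees=True);B=R.from_euler('xyz',rpy,degrees=True)
    dp=A.inv().apply(np.array(pos)-p0); rv=(A.inv()*B).as_rotvec()
    n=max(np.linalg.norm(dp)/.0625,np.degrees(np.linalg.norm(rv))/10.7)
    print(np.round(np.r_[dp/.3,rv/(np.pi/2)],3).tolist(),'rows',round(n,1)); return np.array(pos),rpy
E
python3 - <<'E'
from h import *
w=go([.42,.40,.25],[180,0,164]); go([.5274,.2043,.20],[180,0,167.7],w)
E
```

```text
[-0.891, -0.533, -0.093, -0.001, 0.0, -0.033] rows 5.0
[-0.524, -0.528, 0.167, 0.0, 0.0, -0.041] rows 3.7
```

Request:
{"op": "move_arm", "data": {"targets": [[[-0.45,-0.27,-0.09,0,0,-0.016,1],[-0.45,-0.27,-0.09,0,0,-0.016,1],[-0.45,-0.27,-0.09,0,0,-0.016,1],[-0.891,-0.533,-0.093,-0.001,0,-0.033,1],[-0.891,-0.533,-0.093,-0.001,0,-0.033,1],[-0.891,-0.533,-0.093,-0.001,0,-0.033,1],[-0.891,-0.533,-0.093,-0.001,0,-0.033,1]]], "force": 35}}

```text
clock: 0.98
eef_pos: [0.422, 0.3977, 0.2504]
ee_rot: [180.0, 0.0, 163.7]
force: [0.4, 0.4, 0.2]
opening: 0.999
finger_force: 0.0
```

Request:
{"op": "move_arm", "data": {"targets": [[[-0.524,-0.528,0.167,0,0,-0.041,1],[-0.524,-0.528,0.167,0,0,-0.041,1],[-0.524,-0.528,0.167,0,0,-0.041,1],[-0.524,-0.528,0.167,0,0,-0.041,1],[-0.524,-0.528,0.167,0,0,-0.041,1],[-0.524,-0.528,0.167,0,0,-0.041,1],[-0.524,-0.528,0.167,0,0,-0.041,1]]]}}

```text
clock: 1.85
eef_pos: [0.5268, 0.2074, 0.2004]
ee_rot: [179.9, -0.0, 167.9]
force: [-0.2, -0.1, -0.1]
opening: 1.003
finger_force: 0.0
```

```bash
python3 - <<'E'
from h import *
c,p,d=grab('wrist','w1.png'); W=cloud(c,d); np.savez('w1.npz',p=p,d=d)
hsv=cv2.cvtColor(p,cv2.COLOR_RGB2HSV);Z=W[...,2]
m=(hsv[...,0]>95)&(hsv[...,0]<125)&(hsv[...,1]>120)&(d>0)&(Z>.04)
print(c['origin'],c['attitude'],m.sum())
if m.sum()>50:
    print(rect(W[m]),np.median(Z[m]))
    k,L,s,_=cv2.connectedComponentsWithStats((m&(Z>.0525)).astype(np.uint8))
    for i in range(1,k):
        if s[i,4]>80: print(s[i],W[L==i].mean(0))
go([.5274,.2043,.012],[180,0,167.7])
E
```

```text
[0.46169746 0.22236127 0.36164316] [165.73978963  -0.16679867  77.92121146] 4680
(array([528.8, 205.3]), array([ 59.2, 129. ], dtype=float32), -11.99) 0.04521063362472191
[310 140  16  16 165] [0.48853798 0.21353476 0.05334255]
[310 213  16  15 131] [0.56980972 0.19635708 0.05327303]
[-0.003, -0.01, 0.628, 0.002, 0.0, 0.002] rows 3.0
```

View pics/w1.png

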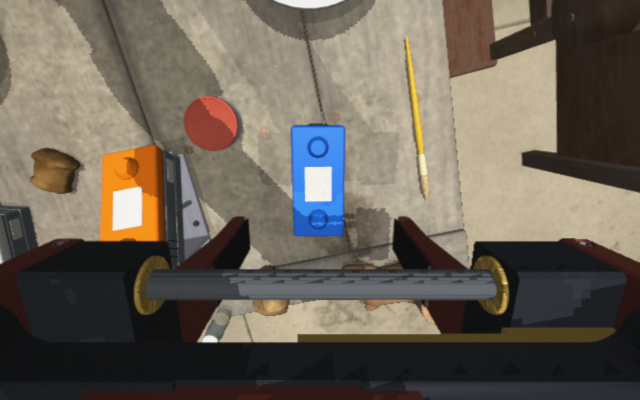

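The wrist view puts the blue case upright with lugs at (318,147) and (318,220), centred between the fingers. It agrees with the top camera within 1.5 mm, so I descend.

Request:
{"op": "move_arm", "data": {"targets": [[[-0.003,-0.009,0.2,0.001,0,0.001,1],[-0.003,-0.009,0.4,0.001,0,0.001,1],[-0.003,-0.009,0.52,0.001,0,0.001,1],[-0.003,-0.009,0.6,0.001,0,0.001,1],[-0.003,-0.009,0.628,0.001,0,0.001,1],[-0.003,-0.009,0.628,0.001,0,0.001,1],[-0.003,-0.009,0.628,0.001,0,0.001,1]]]}}

```text
clock: 2.78
eef_pos: [0.5288, 0.203, 0.013]
ee_rot: [179.9, 0.1, 167.6]
force: [-0.9, 0.0, -0.4]
opening: 0.999
finger_force: 0.0
```

Request:
{"op": "move_arm", "data": {"targets": [[[0,0,0,0,0,0,-0.1],[0,0,0,0,0,0,0.1],[0,0,0,0,0,0,-0.5],[0,0,0,0,0,0,-1],[0,0,0,0,0,0,-1],[0,0,0,0,0,0,-1],[0,0,0,0,0,0,-1],[0,0,0,0,0,0,-1]]], "force": 30}}

```text
clock: 3.78
eef_pos: [0.5283, 0.2027, 0.0121]
ee_rot: [180.0, 0.0, 167.6]
force: [-0.2, 1.4, 4.5]
opening: 0.682
finger_force: 30.0
```

Request:
{"op": "move_arm", "data": {"targets": [[[0,0,-0.02,0,0,0,-1],[0,0,-0.06,0,0,0,-1],[0,0,-0.15,0,0,0,-1],[0,0,-0.3,0,0,0,-1],[0,0,-0.45,0,0,0,-1],[0,0,-0.6,0,0,0,-1],[0,0,-0.75,0,0,0,-1],[0,0,-0.8,0,0,0,-1],[0,0,-0.8,0,0,0,-1]]]}}

```text
clock: 4.9
eef_pos: [0.5279, 0.2022, 0.2519]
ee_rot: [180.0, 0.0, 167.6]
force: [0.1, 0.8, -2.8]
opening: 0.684
finger_force: 30.0
```

```bash
python3 - <<'E'
from h import *
s=manip.get_state();print(s['eef_pos'],s['ee_rot'],s['opening'],s['force'])
w=go([.49,-.06,.25],[180,0,166]); go([.49,-.09,.25],[180,0,165.5],w)
E
```

```text
[0.52792711 0.20223824 0.25186289] [1.79969510e+02 3.43321380e-02 1.67610184e+02] 0.684364316957139 [ 0.0638368   0.80398066 -2.79352839]
[-0.064, -0.881, 0.006, 0.0, 0.0, 0.018] rows 4.2
[-0.024, -0.097, -0.0, 0.0, -0.0, 0.006] rows 0.5
```

Request:
{"op": "move_arm", "data": {"targets": [[[-0.01,-0.1,0,0,0,0.002,-1],[-0.02,-0.25,0,0,0,0.005,-1],[-0.03,-0.42,0,0,0,0.01,-1],[-0.045,-0.59,0,0,0,0.013,-1],[-0.055,-0.76,0,0,0,0.018,-1],[-0.062,-0.88,0,0,0,0.018,-1],[-0.085,-0.95,0.006,0,0,0.022,-1],[-0.088,-0.978,0.006,0,0,0.024,-1],[-0.088,-0.978,0.006,0,0,0.024,-1],[-0.088,-0.978,0.006,0,0,0.024,-1]]]}}

```text
clock: 6.15
eef_pos: [0.4907, -0.0886, 0.2495]
ee_rot: [180.0, -0.1, 165.6]
force: [0.3, 0.3, -2.3]
opening: 0.679
finger_force: 30.0
```

```bash
cat >> h.py <<'E'
def lugs(W,Z,lo,box,amin=60):
    m=(Z>lo)&(Z<lo+.008)&(W[...,0]>box[0])&(W[...,0]<box[1])&(W[...,1]>box[2])&(W[...,1]<box[3])
    k,L,s,_=cv2.connectedComponentsWithStats(m.astype(np.uint8))
    return [(s[i].tolist(),np.round(W[L==i].mean(0),4)) for i in range(1,k) if s[i,4]>amin]
E
python3 - <<'E'
from h import *
s=manip.get_state();print(s['eef_pos'],s['ee_rot'])
c,p,d=grab('wrist','w2.png'); W=cloud(c,d);Z=W[...,2]
for l in lugs(W,Z,.0505,(.44,.65,-.3,-.17),30): print(l)
c,p,d=grab('top'); W=cloud(c,d);Z=W[...,2]
print('top');[print(l) for l in lugs(W,Z,.0492,(.44,.65,-.3,-.17),30)]
E
```

```text
[ 0.49073273 -0.08857746  0.24947488] [ 1.79995402e+02 -5.08068221e-02  1.65563948e+02]
([222, 199, 16, 15, 168], array([ 0.5024, -0.2147,  0.0526]))
top
([402, 192, 10, 10, 59], array([ 0.582 , -0.2355,  0.0528]))
```

View pics/w2.png

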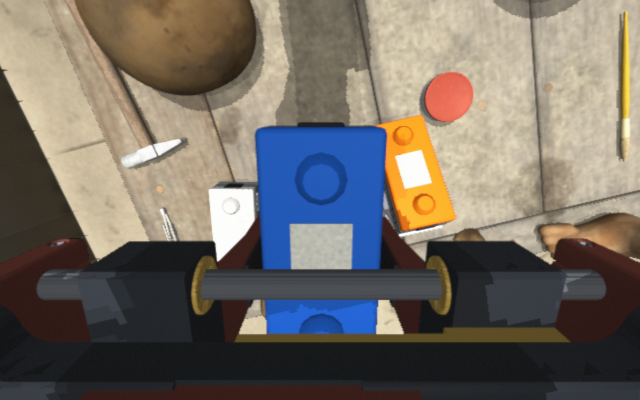

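The held blue case's near lug is at (321,178) and the white case's near lug at (230,206). The orange case, on its stand, runs from (404,135) to (424,204).

```bash
python3 - <<'E'
from h import *
s=manip.get_state();print(s['eef_pos'],s['ee_rot'])
c,p,d=grab('wrist'); W=cloud(c,d);Z=W[...,2]
hsv=cv2.cvtColor(p,cv2.COLOR_RGB2HSV)
b=(hsv[...,0]>95)&(hsv[...,0]<125)&(hsv[...,1]>100)&(Z>.2)&(np.mgrid[0:400,0:640][0]<260)
z0=np.median(Z[b]);print('lid z',z0)
l=b&(Z>z0+.006);l[300:]=0
P=W[l];print(l.sum(),P.mean(0))
A=R.from_euler('xyz',s['ee_rot'],degrees=True)
print('lug in tool',A.inv().apply(P.mean(0)-s['eef_pos']))
t=[.5424,-.2250]
w=go([*t,.15],[180,0,165.5])
E
```

```text
[ 0.49091333 -0.08875663  0.24981221] [ 1.79988682e+02 -1.45805520e-02  1.65560912e+02]
lid z 0.2829553426945778
1448 [ 0.44976393 -0.07692767  0.2960433 ]
lug in tool [ 0.04281094  0.00120383 -0.04621996]
[-0.279, -0.396, 0.333, 0.0, -0.0, 0.001] rows 2.8
```

```bash
python3 - <<'E'
from h import *
go([.5434,-.2259,.15],[180,0,165.5]); go([.5434,-.2259,.078],[180,0,165.5])
E
```

```text
[-0.283, -0.399, 0.333, 0.0, -0.0, 0.001] rows 2.8
[-0.283, -0.399, 0.573, 0.0, -0.0, 0.001] rows 3.6
```

Request:
{"op": "move_arm", "data": {"targets": [[[-0.05,-0.08,0.02,0,0,0,-1],[-0.12,-0.2,0.1,0,0,0,-1],[-0.22,-0.32,0.2,0,0,0,-1],[-0.283,-0.399,0.3,0,0,0,-1],[-0.283,-0.399,0.4,0,0,0,-1],[-0.283,-0.399,0.5,0,0,0,-1],[-0.283,-0.399,0.55,0,0,0,-1],[-0.283,-0.399,0.573,0,0,0,-1],[-0.283,-0.399,0.573,0,0,0,-1],[-0.283,-0.399,0.573,0,0,0,-1]]]}}

```text
clock: 7.55
eef_pos: [0.5438, -0.2273, 0.0792]
ee_rot: [180.0, 0.1, 165.5]
force: [-0.3, 0.0, -3.1]
opening: 0.683
finger_force: 30.0
```

```bash
python3 - <<'E'
from h import *
s=manip.get_state();print(s['eef_pos'],s['ee_rot'],s['force'])
go([.5434,-.2259,.068],[180,0,165.5]);go([.5434,-.2259,.058],[180,0,165.5])
c,p,d=grab('side','s1.png');cv2.imwrite('pics/s1c.png',cv2.resize(cv2.cvtColor(p,4)[120:260,260:480],None,fx=3,fy=3))
c,p,d=grab('top'); W=cloud(c,d);Z=W[...,2]
print('top');[print(l) for l in lugs(W,Z,.0492,(.44,.65,-.3,-.17),20)]
E
```

```text
[ 0.54379046 -0.22730077  0.07918373] [1.79997205e+02 1.16385691e-01 1.65459992e+02] [-0.27608555  0.01061452 -3.12952001]
[0.003, 0.004, 0.037, 0.0, 0.001, -0.0] rows 0.2
[0.003, 0.004, 0.071, 0.0, 0.001, -0.0] rows 0.3
top
```

View pics/s1c.png

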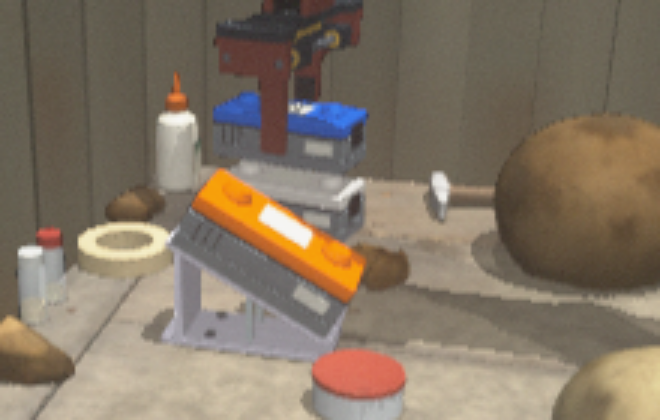

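In the enlarged side view the held blue case (290,130) sits squarely above the white one (295,185). I lower it slowly.

Request:
{"op": "move_arm", "data": {"targets": [[[0.003,0.004,0.01,0,0,0,-1],[0.003,0.004,0.02,0,0,0,-1],[0.003,0.004,0.03,0,0,0,-1],[0.003,0.004,0.037,0,0,0,-1],[0.003,0.004,0.044,0,0,0,-1],[0.003,0.004,0.05,0,0,0,-1],[0.003,0.004,0.056,0,0,0,-1],[0.003,0.004,0.056,0,0,0,-1]]]}}

```text
clock: 8.65
eef_pos: [0.5423, -0.2257, 0.0612]
ee_rot: [180.0, -0.0, 165.5]
force: [0.2, 0.6, -3.1]
opening: 0.683
finger_force: 30.0
```

Request:
{"op": "move_arm", "data": {"targets": [[[0,0,0.005,0,0,0,-1],[0,0,0.01,0,0,0,-1],[0,0,0.013,0,0,0,-1],[0,0,0.013,0,0,0,-1],[0,0,0.013,0,0,0,-1]]]}}

```text
clock: 9.28
eef_pos: [0.5425, -0.2257, 0.0581]
ee_rot: [180.0, 0.0, 165.5]
force: [-2.7, 0.5, 5.5]
opening: 0.683
finger_force: 30.0
```

Request:
{"op": "move_arm", "data": {"targets": [[[0,0,0.004,0,0,0,-1],[0,0,0.004,0,0,0,-1],[0,0,0.004,0,0,0,-1]]]}}

```text
clock: 9.65
eef_pos: [0.5425, -0.2257, 0.0581]
ee_rot: [179.9, 0.0, 165.5]
force: [-6.5, 3.5, 17.1]
opening: 0.68
finger_force: 30.0
```

Request:
{"op": "move_arm", "data": {"targets": [[[0,0,0,0,0,0,0.4],[0,0,0,0,0,0,0.6],[0,0,0,0,0,0,0.8],[0,0,0,0,0,0,0.8],[0,0,-0.05,0,0,0,0.8],[0,0,-0.2,0,0,0,0.8],[0,0,-0.4,0,0,0,1],[0,0,-0.6,0,0,0,1],[0,0,-0.65,0,0,0,1],[0,0,-0.65,0,0,0,1]]]}}

```text
clock: 10.9
eef_pos: [0.5428, -0.2258, 0.2525]
ee_rot: [180.0, 0.2, 165.5]
force: [0.5, -0.1, -0.6]
opening: 0.999
finger_force: 0.0
```

```bash
python3 - <<'E'
from h import *
s=manip.get_state();print(s['eef_pos'],s['ee_rot'],s['force'],s['joint_positions'])
for n,a in(('wrist',60),('top',30)):
    c,p,d=grab(n,'c_%s.png'%n); W=cloud(c,d);Z=W[...,2]
    print(n);[print(l) for l in lugs(W,Z,.0955 if n=='top' else .0965,(.44,.65,-.3,-.15),a)]
    m=(Z>.085)&(Z<.096)&(W[...,0]>.44)&(W[...,0]<.64)&(W[...,1]>-.3)&(W[...,1]<-.15);print(np.median(Z[m]))
E
```

```text
[ 0.54280019 -0.22583203  0.25248483] [1.79975078e+02 1.50749097e-01 1.65454134e+02] [ 0.47333777 -0.13682613 -0.58979882] [ -4.72843026  18.54540484  27.04517941 101.03643028  -9.43078814
  62.4999401  100.9174312 ]
wrist
([311, 134, 20, 20, 257], array([ 0.5025, -0.2144,  0.0987]))
([312, 207, 18, 17, 209], array([ 0.5831, -0.235 ,  0.0985]))
0.09117379960437261
top
([397, 225, 10, 10, 66], array([ 0.5012, -0.2137,  0.0987]))
0.09126511184890473
```

```bash
python3 - <<'E'
from h import *
w=go([.4455,.0195,.21],[180,28.6,179]); 
E
```

```text
[0.514, 0.709, 0.134, -0.037, -0.318, -0.147] rows 4.3
```

Request:
{"op": "move_arm", "data": {"targets": [[[0.25,0.35,0.03,-0.018,-0.159,-0.073,1],[0.25,0.35,0.03,-0.018,-0.159,-0.073,1],[0.514,0.709,0.134,-0.037,-0.318,-0.147,1],[0.514,0.709,0.134,-0.037,-0.318,-0.147,1],[0.514,0.709,0.134,-0.037,-0.318,-0.147,1],[0.514,0.709,0.134,-0.037,-0.318,-0.147,1],[0.514,0.709,0.134,-0.037,-0.318,-0.147,1],[0.514,0.709,0.134,-0.037,-0.318,-0.147,1]]]}}

```text
clock: 12.0
eef_pos: [0.446, 0.017, 0.2099]
ee_rot: [-179.9, 28.6, 178.8]
force: [0.3, -0.8, 0.5]
opening: 0.999
finger_force: 0.0
```

```bash
python3 - <<'E'
from h import *
s=manip.get_state();print(s['eef_pos'],s['ee_rot'],s['force'],s['joint_positions'])
A=R.from_euler('xyz',s['ee_rot'],degrees=True)
for n in('wrist','top'):
    c,p,d=grab(n,'o_%s.png'%n); W=cloud(c,d)
    hsv=cv2.cvtColor(p,cv2.COLOR_RGB2HSV)
    m=(hsv[...,0]<20)&(hsv[...,1]>150)&(d>.05)&(W[...,2]>.04)&(W[...,0]>.4)&(W[...,0]<.6)&(abs(W[...,1]-.02)<.06)
    P=W[m];print(n,len(P))
    if len(P)<200: continue
    B=np.c_[P[:,:2],np.ones(len(P))];w=np.ones(len(P),bool)
    for t in(.02,.01,.006,.004,.002,.002,.002,.002):
        q=np.linalg.lstsq(B[w],P[w,2],rcond=None)[0];r=P[:,2]-B@q;w=abs(r)<t
    nn=np.array([-q[0],-q[1],1]);nn/=np.linalg.norm(nn)
    print('n',nn,'tilt',np.degrees(np.arccos(nn[2])),w.sum(),(q@[.503,.017,1]))
    l=np.zeros((400,640),np.uint8);rr=np.zeros((400,640));rr[m]=r*nn[2];l[(rr>.0055)&(rr<.012)]=1
    k,L,st,_=cv2.connectedComponentsWithStats(l); cs=[]
    for i in range(1,k):
        if st[i,4]>25: cs.append(W[L==i].mean(0));print(st[i],cs[-1],rr[L==i].mean())
    # lid rect in lid axes
    ex=np.cross([0,1,0],nn);ex/=np.linalg.norm(ex);ey=np.cross(nn,ex)
    o=np.array([.503,.017,q@[.503,.017,1]])
    Q=np.c_[(P[w]-o)@ex,(P[w]-o)@ey];ce,sz,a=rect(Q);print('lid',ce,sz,a,'->',o+ce[0]/1e3*ex+ce[1]/1e3*ey)
E
```

```text
[0.44601672 0.01702648 0.20991828] [-179.92344732   28.61108326  178.78838983] [ 0.3044749  -0.82865089  0.51343413] [-10.56955089  -6.82712429  -5.66345859 139.57316901  21.80280823
  21.18194525  53.84194768]
wrist 3243
n [-0.47543199  0.01222687  0.87966751] tilt 28.39771859390718 2420 0.09066324347814667
[311 131  21  20 301] [0.46320101 0.01788126 0.07791025] 0.007714099453636082
[311 210  19  19 109] [0.53545109 0.01553703 0.11649226] 0.0072747765046559075
lid [0.8 0.2] [ 58.8 128.2] -1.12 -> [0.50370495 0.01719999 0.09104147]
top 1075
n [-0.4774986  -0.00399578  0.87862342] tilt 28.52324883612992 623 0.09266903203542423
[299 207   9   9  50] [0.53644224 0.01586635 0.11981149] 0.007883911782976706
[298 240   8   7  40] [0.46300647 0.01732153 0.07953603] 0.007556606314704228
lid [-0.1  0.2] [ 59.5 131. ] -1.03 -> [0.50291176 0.0172     0.09262198]
```

View pics/o_wrist.png

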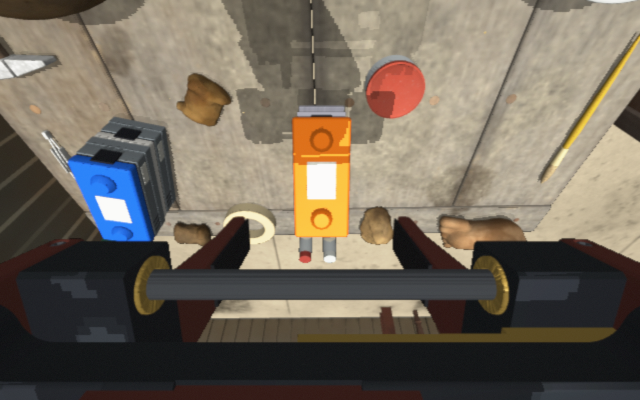

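The wrist view has the orange case centred between the fingers, lugs at (321,140) and (321,219), with blue stacked on white at left. Joint 4 is right at its limit here, so I descend now, away from it.

```bash
python3 - <<'E'
from h import *
n=np.array([-.4785,.009,.878]);L=np.array([.5033,.0168,.092])
for k in(.04,0,-.034): go(L+k*n,[180,28.6,178.8])
E
```

```text
[0.021, 0.001, 0.304, -0.001, 0.001, 0.0] rows 1.5
[0.021, 0.002, 0.437, -0.001, 0.001, 0.0] rows 2.1
[0.022, 0.002, 0.55, -0.001, 0.001, 0.0] rows 2.6
```

Request:
{"op": "move_arm", "data": {"targets": [[[0.021,0.001,0.12,0,0,0,1],[0.021,0.001,0.24,0,0,0,1],[0.021,0.001,0.34,0,0,0,1],[0.021,0.002,0.44,0,0,0,1],[0.021,0.002,0.51,0,0,0,1],[0.021,0.002,0.55,0,0,0,1],[0.021,0.002,0.55,0,0,0,1],[0.021,0.002,0.55,0,0,0,1]]]}}

```text
clock: 13.1
eef_pos: [0.5197, 0.0173, 0.0619]
ee_rot: [-179.9, 28.6, 179.0]
force: [-0.4, -0.2, -0.6]
opening: 1.001
finger_force: 0.0
```

```bash
python3 - <<'E'
from h import *
s=manip.get_state();print(s['eef_pos'],s['ee_rot'],s['force'],s['joint_positions'])
go([.5196,.0168,.0621],[180,28.6,178.8])
E
```

```text
[0.51974387 0.01732324 0.06190041] [-179.90113989   28.58786652  178.95394421] [-0.35486254 -0.19127824 -0.57458455] [  7.65120652  21.19881249 -23.63537682 137.6890708  110.53028262
  15.8765119  -31.04925989]
[0.0, -0.002, -0.001, -0.0, -0.0, 0.002] rows 0.0
```

Request:
{"op": "move_arm", "data": {"targets": [[[0,0,0,0,0,0,0.6],[0,0,0,0,0,0,0.4],[0,0,0,0,0,0,0],[0,0,0,0,0,0,-1],[0,0,0,0,0,0,-1],[0,0,0,0,0,0,-1],[0,0,0,0,0,0,-1]]], "force": 35}}

```text
clock: 13.98
eef_pos: [0.5204, 0.0173, 0.0638]
ee_rot: [-179.9, 28.8, 179.0]
force: [-4.4, -2.9, 6.2]
opening: 0.678
finger_force: 35.0
```

```bash
python3 - <<'E'
from h import *
s=manip.get_state();p=s['eef_pos'];r=s['ee_rot'];print(p,r,s['force'],s['joint_positions'])
go(p+[0.003,0,.03],r); go(p+[.005,0,.06],r);go(p+[0.01,0,.10],[180,20,178.8]);go(p+[0.015,0,.17],[180,0,178.8])
E
```

```text
[0.52039945 0.0172659  0.06380612] [-179.86166623   28.81373347  178.96693043] [-4.44663496 -2.93858846  6.17325567] [  7.69089526  20.98699404 -23.71023853 137.71474533 110.55949941
  15.93448372 -31.09792925]
[-0.057, -0.0, -0.083, 0.0, 0.0, 0.0] rows 0.5
[-0.111, -0.0, -0.167, 0.0, 0.0, 0.0] rows 1.0
[-0.19, -0.0, -0.276, -0.001, 0.098, 0.002] rows 1.6
[-0.317, -0.0, -0.472, -0.001, 0.32, 0.001] rows 2.7
```

Request:
{"op": "move_arm", "data": {"targets": [[[-0.01,0,-0.015,0,0,0,-1],[-0.03,0,-0.043,0,0,0,-1],[-0.057,0,-0.083,0,0,0,-1],[-0.085,0,-0.125,0,0,0,-1],[-0.111,0,-0.167,0,0,0,-1],[-0.15,0,-0.22,0,0.04,0,-1],[-0.19,0,-0.276,0,0.098,0,-1],[-0.19,0,-0.276,0,0.098,0,-1]]]}}

```text
clock: 14.98
eef_pos: [0.5294, 0.0183, 0.1632]
ee_rot: [180.0, 19.7, 179.0]
force: [0.4, -1.2, -5.0]
opening: 0.677
finger_force: 35.0
```

```bash
python3 - <<'E'
from h import *
s=manip.get_state();p=s['eef_pos'];print(p,s['ee_rot'],s['force'],s['joint_positions'],s['opening'])
go([.53,.017,.25],[180,0,178.8]);go([.54,-.05,.26],[180,0,175])
E
```

```text
[0.52936085 0.01826564 0.16315825] [179.99915097  19.68297805 179.01460087] [ 0.39311847 -1.19786587 -5.01504864] [ 17.65267266  11.70308416 -31.84256086 125.52210676  23.95204958
  27.1698614   56.66012364] 0.67747792136721
[-0.1, -0.004, -0.272, 0.0, 0.219, 0.002] rows 1.8
[-0.146, -0.227, -0.291, 0.008, 0.219, 0.044] rows 1.9
```

Lifted cleanly. I level it while rising.

Request:
{"op": "move_arm", "data": {"targets": [[[-0.03,0,-0.09,0,0.06,0,-1],[-0.065,0,-0.18,0,0.12,0,-1],[-0.1,0,-0.272,0,0.18,0,-1],[-0.1,-0.004,-0.272,0,0.219,0.002,-1],[-0.12,-0.07,-0.28,0.002,0.219,0.015,-1],[-0.135,-0.15,-0.285,0.005,0.219,0.03,-1],[-0.146,-0.227,-0.291,0.008,0.219,0.044,-1],[-0.146,-0.227,-0.291,0.008,0.219,0.044,-1],[-0.146,-0.227,-0.291,0.008,0.219,0.044,-1]]]}}

```text
clock: 16.1
eef_pos: [0.5404, -0.0503, 0.2604]
ee_rot: [-179.9, 0.2, 174.9]
force: [-0.1, 1.0, -4.1]
opening: 0.684
finger_force: 35.0
```

```bash
python3 - <<'E'
from h import *
s=manip.get_state();p=s['eef_pos'];print(p,s['ee_rot'],s['force'],s['joint_positions'],s['opening'])
A=R.from_euler('xyz',s['ee_rot'],degrees=True)
c,p,d=grab('wrist','o2.png'); W=cloud(c,d);Z=W[...,2]
hsv=cv2.cvtColor(p,cv2.COLOR_RGB2HSV);v=np.mgrid[0:400,0:640][0]
b=(hsv[...,0]<20)&(hsv[...,1]>150)&(Z>.2)&(v<262)
k,L,st,_=cv2.connectedComponentsWithStats(b.astype(np.uint8));b=L==(1+np.argmax(st[1:,4]))
T=A.inv().apply(W[b]-s['eef_pos'])
B=np.c_[T[:,:2],np.ones(len(T))];w=np.ones(len(T),bool)
for t in(.01,.006,.003,.002,.002,.002):
    q=np.linalg.lstsq(B[w],T[w,2],rcond=None)[0];r=B@q-T[:,2];w=abs(r)<t
print('lid plane slopes deg',np.degrees(q[:2]),'lid z at 0',q[2],w.sum(),rect(T[w]))
l=(r>.0055)&(r<.012);print('lug in tool',T[l].mean(0),l.sum(), 'y range lid',np.percentile(T[w,1],[.5,99.5]),'xmax',T[w,0].max())
E
```

```text
[ 0.54036861 -0.05027878  0.26036349] [-179.94083077    0.21765787  174.92815689] [-0.09485719  1.03531697 -4.06006546] [ 26.31203576  15.72205861 -33.1169369  103.15411115   9.61640036
  63.69786358  74.85204464] 0.6836609613873913
lid plane slopes deg [-0.10975666 -0.07565971] lid z at 0 -0.0322356614053547 12355 (array([31.9,  1.4]), array([60. , 68.3], dtype=float32), 0.1)
lug in tool [ 0.0437806   0.00100044 -0.04001015] 1520 y range lid [-0.02792784  0.03039191] xmax 0.06600317369400106
```

View pics/o2.png

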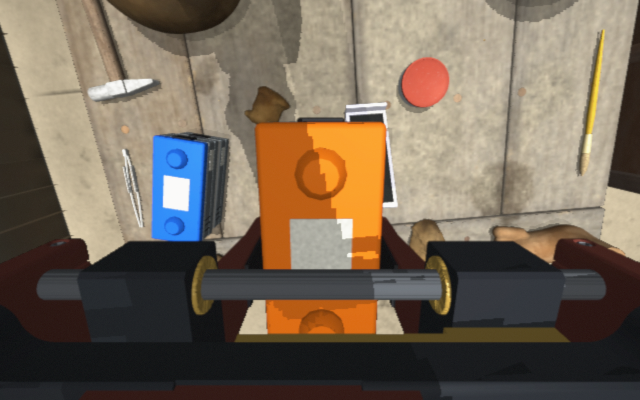

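The orange case is held level, its near lug at (321,174); the blue-topped stack's lugs are at (177,159) and (174,227). Same placement as for blue, with a 1 mm x correction.

```bash
python3 - <<'E'
from h import *
t=[.5435,-.2260]
for z in(.25,.2,.126): go([*t,z],[180,0,165.5])
E
```

```text
[-0.061, -0.584, 0.035, -0.0, 0.002, 0.105] rows 2.8
[-0.061, -0.584, 0.202, -0.0, 0.002, 0.105] rows 3.0
[-0.06, -0.584, 0.449, -0.0, 0.002, 0.105] rows 3.5
```

Request:
{"op": "move_arm", "data": {"targets": [[[-0.01,-0.1,0,0,0,0.02,-1],[-0.025,-0.25,0,0,0.001,0.05,-1],[-0.04,-0.4,0.01,0,0.001,0.08,-1],[-0.055,-0.53,0.03,0,0.002,0.1,-1],[-0.06,-0.584,0.1,0,0.002,0.105,-1],[-0.06,-0.584,0.2,0,0.002,0.105,-1],[-0.06,-0.584,0.3,0,0.002,0.105,-1],[-0.06,-0.584,0.4,0,0.002,0.105,-1],[-0.06,-0.584,0.449,0,0.002,0.105,-1],[-0.06,-0.584,0.449,0,0.002,0.105,-1]]]}}

```text
clock: 17.4
eef_pos: [0.5431, -0.2258, 0.1249]
ee_rot: [-180.0, -0.1, 165.6]
force: [-0.1, -0.2, -3.5]
opening: 0.681
finger_force: 35.0
```

```bash
sleep 0; python3 - <<'E'
from h import *
c,p,d=grab('side','s2.png');cv2.imwrite('pics/s2c.png',cv2.resize(cv2.cvtColor(p,4)[100:240,300:460],None,fx=3.5,fy=3.5))
s=manip.get_state();print(s['eef_pos'],s['ee_rot'],s['force'],s['joint_positions'])
for z in(.115,.108,.105): go([.5435,-.2260,z],[180,0,165.5])
E
```

```text
[ 0.543949   -0.22619488  0.12607313] [-1.79969223e+02  4.28046296e-02  1.65535439e+02] [ 0.47620771  0.23911038 -3.7805057 ] [ 35.29595329  27.51073523 -24.47049044 104.92086338  14.38351355
  50.57186085  79.60773912]
[0.002, 0.0, 0.037, -0.0, 0.0, 0.0] rows 0.2
[0.002, 0.0, 0.06, -0.0, 0.0, 0.0] rows 0.3
[0.002, 0.0, 0.07, -0.0, 0.0, 0.0] rows 0.3
```

View pics/s2c.png

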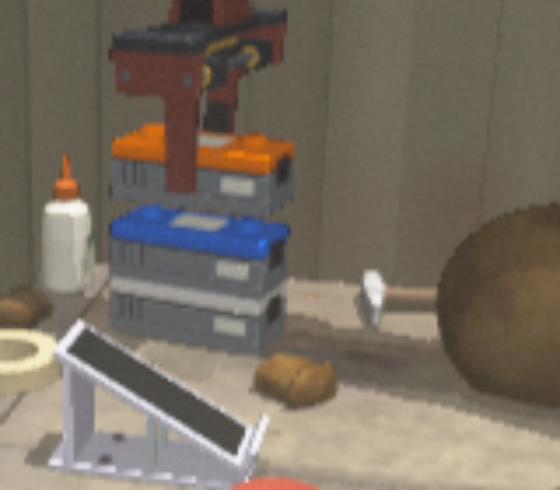

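The orange case at (200,170) hangs level and square above the blue one (200,240), and blue is fully seated on white. Lower away.

Request:
{"op": "move_arm", "data": {"targets": [[[0.001,0,0.01,0,0,0,-1],[0.001,0,0.02,0,0,0,-1],[0.001,0,0.03,0,0,0,-1],[0.001,0,0.037,0,0,0,-1],[0.001,0,0.044,0,0,0,-1],[0.001,0,0.052,0,0,0,-1],[0.001,0,0.058,0,0,0,-1],[0.001,0,0.058,0,0,0,-1]]]}}

```text
clock: 18.45
eef_pos: [0.5433, -0.2265, 0.1084]
ee_rot: [-180.0, 0.0, 165.5]
force: [0.2, -0.1, -4.1]
opening: 0.681
finger_force: 35.0
```

Request:
{"op": "move_arm", "data": {"targets": [[[0,0,0.004,0,0,0,-1],[0,0,0.008,0,0,0,-1],[0,0,0.012,0,0,0,-1],[0,0,0.014,0,0,0,-1],[0,0,0.014,0,0,0,-1]]]}}

```text
clock: 19.08
eef_pos: [0.5434, -0.2266, 0.1049]
ee_rot: [-179.9, 0.1, 165.5]
force: [-3.7, 0.8, 4.2]
opening: 0.684
finger_force: 35.0
```

Request:
{"op": "move_arm", "data": {"targets": [[[0,0,0.004,0,0,0,-1],[0,0,0.004,0,0,0,-1],[0,0,0.004,0,0,0,-1]]]}}

```text
clock: 19.45
eef_pos: [0.5435, -0.2265, 0.1049]
ee_rot: [-179.9, 0.1, 165.5]
force: [-8.6, 1.8, 13.4]
opening: 0.68
finger_force: 35.0
```

Request:
{"op": "move_arm", "data": {"targets": [[[0,0,0,0,0,0,0.4],[0,0,0,0,0,0,0.6],[0,0,0,0,0,0,0.8],[0,0,0,0,0,0,0.8],[0,0,-0.05,0,0,0,0.8],[0,0,-0.15,0,0,0,0.8],[0,0,-0.3,0,0,0,1],[0,0,-0.45,0,0,0,1],[0,0,-0.5,0,0,0,1],[0,0,-0.5,0,0,0,1]]]}}

```text
clock: 20.7
eef_pos: [0.5437, -0.2265, 0.2542]
ee_rot: [-179.9, 0.2, 165.5]
force: [-0.4, -0.4, 0.4]
opening: 1.003
finger_force: 0.0
```

```bash
python3 - <<'E'
from h import *
s=manip.get_state();print(s['eef_pos'],s['ee_rot'],s['force'])
for n,a in(('wrist',60),('top',20)):
    c,p,d=grab(n); W=cloud(c,d);Z=W[...,2]
    print(n);[print(l) for l in lugs(W,Z,.1415,(.44,.65,-.3,-.15),a)]
    m=(Z>.128)&(Z<.1415)&(W[...,0]>.44)&(W[...,0]<.64)&(W[...,1]>-.3)&(W[...,1]<-.15);print(np.median(Z[m]))
    hsv=cv2.cvtColor(p,cv2.COLOR_RGB2HSV);o=m&(hsv[...,0]<20)&(hsv[...,1]>150);P=W[o]
    print(np.linalg.lstsq(np.c_[P[:,:2],np.ones(len(P))],P[:,2],rcond=None)[0][:2])
c,p,d=grab('side','s3.png');cv2.imwrite('pics/s3c.png',cv2.resize(cv2.cvtColor(p,4)[100:240,250:460],None,fx=3.5,fy=3.5))
E
```

```text
[ 0.54374606 -0.22650606  0.25418212] [-1.79923204e+02  1.67952868e-01  1.65493312e+02] [-0.43961408 -0.42412842  0.38767205]
wrist
([308, 133, 25, 24, 404], array([ 0.5012, -0.2145,  0.1443]))
([310, 217, 22, 21, 315], array([ 0.5815, -0.2351,  0.1442]))
0.13716888038527364
[ 0.00011437 -0.00181901]
top
([402, 226, 10, 10, 74], array([ 0.4992, -0.214 ,  0.1448]))
0.13726801419234091
[-0.00484051 -0.01036208]
```

View pics/s3c.png

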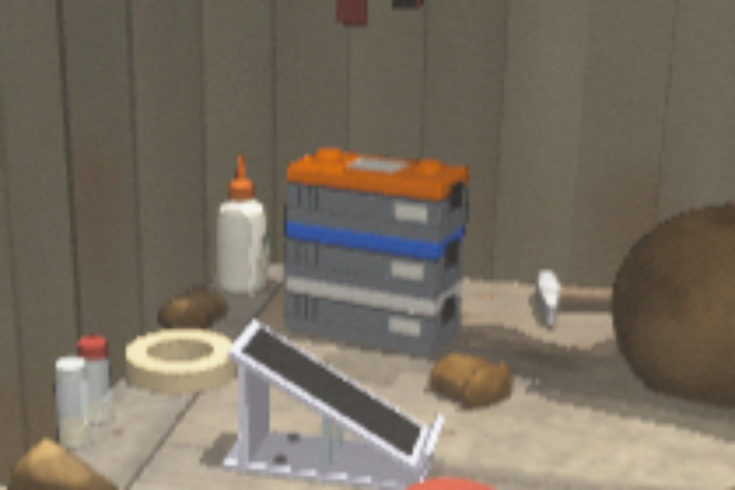

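The stack is complete: orange (378,185) on blue (375,240) on white (372,300), level, with the lid at 137 mm and no gaps. The gripper is clear and the other things look untouched.

```bash
python3 -c "
from plant import manip
print(manip.sign_off())"
```

```text
the job is handed in; nothing more can be done
None
```

The three cases are stacked where the white one stood, blue on white and orange level on top, both pressed home with no gaps showing; I handed the job in at about 21 s, and no verdict was returned.

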